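# Read the enamel thickness at the ringed spot of a bowl

### The job

Check the enamel on the upturned blue bowl: take the pen-shaped coating gauge out of its stand, first take the zero reading by holding it upright on the bare copper plate (not the steel one) for about a second, then hold it in the yellow ring on the bowl, square to the enamel there. For both readings press gently, so that the spring tip is only about half pushed in. Do not shift the bowl, leave the mug, the vase, the small dish and the steel plate where they are, and finish while still holding the gauge on the spot.

Things in the scene. Friction and masses are not known exactly. Their poses are not given: they have to be found in the camera images.
- gauge: Grey pen-shaped gauge, 150 mm long, 0.14 kg, tip down in its stand. Origin: end of the unpressed tip; z: up its long axis to the top end. Grip part (z 41 to 150 mm): box 24 mm wide in y, 32 mm in x, screen on -x face; grip across y near z = 115 mm. Below it a collar, 38 mm across (z 35 to 41), rests on the stand; steel nose 25 mm across tapers to 15 mm at z = 11. Lift over 35 mm to free it.
- gauge_tip (a joint): How far the spring-loaded brass tip is pushed into the gauge along its axis, in m: 0 free, 0.008 fully in. The spring gives about 0.4 N at first contact and 0.4 N more per mm (2 N when half in).
- probe_point (a point): The end of the brass tip (a rounded rod 8 mm in diameter); it moves with the tip as the spring is pressed.
- stand: Black heavy block, 80 x 80 x 50 mm on a rubber foot 88 mm square, fixed, with a round hole 30 mm in diameter and 45 mm deep in its top. Origin at the centre of the underside.
- zero_copper: Loose square plate of bare copper (reddish), 60 x 60 x 8 mm, 0.25 kg, lying flat: the zero plate for this bowl. Origin at the centre of the underside, so its top is 8 mm above it.
- zero_steel: Loose square plate of bare steel (silvery), 60 x 60 x 8 mm, lying flat: a bystander. Origin at the centre of the underside.
- bowl: Loose dark blue enamelled copper bowl with white petals, upside down, 190 mm in diameter at the rim and 72 mm high, about 0.5 kg. Origin at the centre of the rim's plane on the counter, z up.
- spot: The marked spot: a thin yellow ring, 19 mm in diameter, on the sloping shoulder of the bowl, 66 mm out from the bowl's axis and 51 mm above the counter. Origin at the ring's centre on the enamel; z points straight out of the enamel (31 degrees from vertical, leaning away from the bowl's axis).
- mug: Turquoise mug, 80 mm in diameter, 85 mm high, handle on its +y side: a bystander. Origin at the centre of the underside.
- vase: Dark vase with a light band, 72 mm in diameter, 140 mm high: a bystander. Origin at the centre of the underside.
- dish: Small cream dish, 90 mm in diameter, 28 mm high: a bystander. Origin at the centre of the underside.

How it is judged (in metres and radians):
On the way:
1. the zero reading: the gauge, gripped and upright, presses its spring tip on the copper plate (contact force between gauge and zero_copper above 0.6 N and value of joint gauge_tip between 0.0015 and 0.007 m and angle between gauge's own z axis and vertical below 0.17 rad and contact force between gauge and the fingers above 1 N), for 0.5 s.
At the end, for the whole second after the job is handed in: Held in the fingers alone, at rest, the tip end is within 8 mm of the ring centre, the axis within 10 degrees of square to the enamel, the tip pushed in 1.5 to 7 mm with 0.6 to 4 N; the robot does not touch the bowl, which stands flat, moved under 15 mm (distance between probe_point and spot below 0.008 m and angle between the z axis of gauge and the z axis of spot, either way round below 0.17 rad and contact force between gauge and bowl between 0.6 and 4 N and value of joint gauge_tip between 0.0015 and 0.007 m and contact force between gauge and the fingers above 1 N and contact force between gauge and stand below 0.1 N and linear speed of gauge below 0.02 m/s and contact force between each of the arm, the fingers and bowl below 0.1 N and distance of bowl from where it was at the start of the episode below 0.015 m and angle between bowl's own z axis and vertical below 0.05 rad); the arm keeps its last pose, push and grip.
It fails at once if the gauge is rammed against the bowl or the copper plate (over 12 N) (contact force between gauge and bowl above 12 N or contact force between gauge and zero_copper above 12 N).
It fails at once if a bystander is moved by over 25 mm or tipped (distance of any of mug, vase, dish, zero_steel from where it was at the start of the episode above 0.025 m or angle between any of mug, vase's own z axis and vertical above 0.4 rad).
It also fails if it takes over 51 s, if anything falls off the work surface, if the arm or the gripper's body presses on something with over 40 N, if the wrist force passes 120 N, or if a joint passes its speed limit or range.

### The arm

A 6-joint arm with a two-finger parallel gripper is mounted at the origin on the work surface. World frame = base frame: x ahead of the robot, y to its left, z up, the work surface at z = 0. Lengths are in mm, angles in degrees, forces in N, time in s.
With the tool pointing down it reaches from about 350 to 975 mm from the base axis. Payload 4.9 kg.
Tool frame: the origin (TCP) lies between the finger pads; the fingertips stand 11 mm ahead of it and the grasp point (between the pads) lies 8 mm behind it; z points along the fingers, x is the direction in which the jaws open and shut, and the axes are right-handed (so a half turn about z gives the same grasp; the last joint's range is limited). The gripper opens to 85 mm and grips with 20 to 120 N. Pads are 22 mm wide; open, the fingers measure 114 mm over their backs; the gripper's body (76 mm by 85 mm) begins 54 mm behind the grasp point. The pads swing forward as they close: fully open they stand 13 mm farther back than shut.
Start: joints at [-82.735, 3.019, 92.412, -0, 84.569, -6.818], TCP at [152.078, -606.196, 205.004] pointing down, gripper open.
Joint ranges: [-172.51, 172.51], [-57.92, 126.97], [3.15, 148.05], [-58.71, 238.71], [5.1, 150.11], [-179.66, 179.66]. Speed limits (degrees/s): [147.25, 147.25, 180, 180, 180, 180].

### API

Orientations are given as [roll, pitch, yaw] about the fixed x, y, z axes, in that order (R = Rz(yaw) Ry(pitch) Rx(roll)).
In Python, from rig import monitor, snapshot, ticket gives the robot as it stands.
- The arm moves only by the tool carry_out, never from a script. Its argument "deltas" is one flat list of numbers, 7 for each row, row after row: the shift along the tool's x, y, z in m, then the turn, a rotation vector about the tool's x, y, z in degrees, then the finger opening in m, from 0 to 0.0854. In form: [x, y, z, wx, wy, wz, hand, x, y, z, wx, wy, wz, hand, ...]. A call has 1 to 8 rows; each row is the pose to reach, as a shift and turn from the pose commanded when the call began, along the tool's axes at that moment; what a row does not reach only later rows make up. A row lasts 1/12 s, in which the tool goes at most 41.7 mm and 7.16 degrees, less where a joint would pass 70% of its speed; a pose out of reach is approached as far as the arm can. A call with a gripper value outside its range is refused whole. The fingers move at their own pace and stop on an object; "force" is the grip in N (left out, the last holds). Time passes only in rows, so rows that repeat a pose let the fingers close. It gives the time, the measured TCP pose, the force and the opening at its end, in the units of the state.
- monitor.read_state(): the state, without advancing time (a new reading comes with each control period).
- snapshot(name): name is "scene" or "side" or "wrist"; returns a dict with "frame" (480x640x3 uint8, red, green, blue), "depth" (480x640 float32, mm along the optical axis (not along the pixel's ray), 0 where there is no reading), "mtx" (3x3 intrinsics, pixels), "T" (4x4, takes a point from camera to world coordinates); the wrist camera has in their place "mount" (4x4, takes a point from camera to tool coordinates, whose origin is the TCP and whose axes are the tool frame's). Camera axes: x right, y down, z forward; pixel columns grow to the right and rows downward; lengths in mm; the calibration is good to about 2 mm. The wrist camera is an equidistant fisheye: a pixel r from the principal point sees the ray r / f radians off the axis. A picture is of the moment at which its call begins: read the wrist's pose just before it.
- ticket.close_job(): hands the job in, once; it reports no verdict.
The state is a dict: "time_s": time; "joint_positions": joint angles; "qd": joint speeds; "joint_torque": joint torques, N m; "eef_pos": TCP position; "tool_rot": TCP orientation; "force": force on the tool from outside, world axes, zero at the start; "ft_torque": the same for the moment, N m; "opening": finger opening in mm.
Only numpy, scipy, OpenCV 4.12 (cv2) and the standard library are available. Lean on these libraries where they do the work, as an engineer would, in place of code of your own. Each camera call takes 0.05 s, during which the arm holds its last target.

## Working session

There is one attempt and no reset: what is moved stays moved. The work goes in short steps, Python scripts to look and compute and a tool call to move; the robot and the scene stay as the last step left them, time stands still between calls to the robot, and variables do not carry over. Pictures are saved under pics/ and viewed, and the job is handed in when it is done.

Besides the shell and the picture viewer there is one more tool, called after "Call:" as a command line: name --argument value ..., lists and objects as JSON in quotes. carry_out: Moves the arm, as the interface text tells. Its arguments: {"type":"object","properties":{"deltas":{"type":"array","items":{"type":"number"}},"force":{"type":"number"}},"required":["deltas"]}

```bash
mkdir -p pics; cat > h.py <<'E'
import numpy as np, cv2
from rig import monitor, snapshot, ticket
from scipy.spatial.transform import Rotation as R
def save(s,n): cv2.imwrite('pics/'+n+'.png',cv2.cvtColor(s['frame'],cv2.COLOR_RGB2BGR))
E
python3 - <<'E'
from h import *
print(monitor.read_state())
for n in ("scene","side","wrist"):
    s=snapshot(n); save(s,n+'0'); np.savez(n+'0.npz',**s)
    print(n,s['mtx'],s.get('T',s.get('mount')))
E
```

```text
{'time_s': 0.0, 'joint_positions': array([-8.27348429e+01,  3.05562176e+00,  9.24925363e+01, -1.06028346e-03,
        8.45682746e+01, -6.82018523e+00]), 'qd': array([-0.04227155, -0.0493976 , -0.00650454,  0.02919544, -0.04875629,
        0.04006087]), 'joint_torque': array([-6.26592828e-04, -3.93684661e+01, -3.70175707e+01, -2.31008635e-04,
        7.21408142e-03, -8.10651045e-06]), 'eef_pos': array([ 151.9918981 , -605.5387232 ,  203.77615214]), 'tool_rot': array([-1.79987221e+02,  1.15734070e-01, -7.59145433e+01]), 'force': array([-0.56656063,  0.3093417 ,  0.55761766]), 'ft_torque': array([-0.01552167, -0.02305808,  0.063889  ]), 'opening': 85.30769445599839}
scene [[493.52570155   0.         320.02064073]
 [  0.         493.52570155 236.68712787]
 [  0.           0.           1.        ]] [[ 5.40666302e-01  5.65535375e-01 -6.22775795e-01  1.16826534e+03]
 [ 8.41111289e-01 -3.76223141e-01  3.88571677e-01 -2.99594924e+02]
 [-1.45516364e-02 -7.33911363e-01 -6.79089362e-01  6.77214836e+02]
 [ 0.00000000e+00  0.00000000e+00  0.00000000e+00  1.00000000e+00]]
side [[504.94312191   0.         324.99514997]
 [  0.         504.94312191 247.7844405 ]
 [  0.           0.           1.        ]] [[-7.27161064e-01 -3.39964367e-01  5.96373219e-01 -1.05764150e+02]
 [-6.85943550e-01  3.25926587e-01 -6.50579208e-01  7.91977852e+02]
 [ 2.67998608e-02 -8.82154232e-01 -4.70197488e-01  6.27114173e+02]
 [ 0.00000000e+00  0.00000000e+00  0.00000000e+00  1.00000000e+00]]
wrist [[371.64829954   0.         319.11689782]
 [  0.         371.64829954 239.23139439]
 [  0.           0.           1.        ]] [[ 9.99999493e-01 -7.79188945e-04 -6.38213434e-04  8.27977718e-01]
 [ 9.45557827e-04  9.44543689e-01  3.28384417e-01 -8.30714888e+01]
 [ 3.46946964e-04 -3.28384854e-01  9.44543947e-01 -1.69035414e+02]
 [ 0.00000000e+00  0.00000000e+00  0.00000000e+00  1.00000000e+00]]
```

View pics/scene0.png

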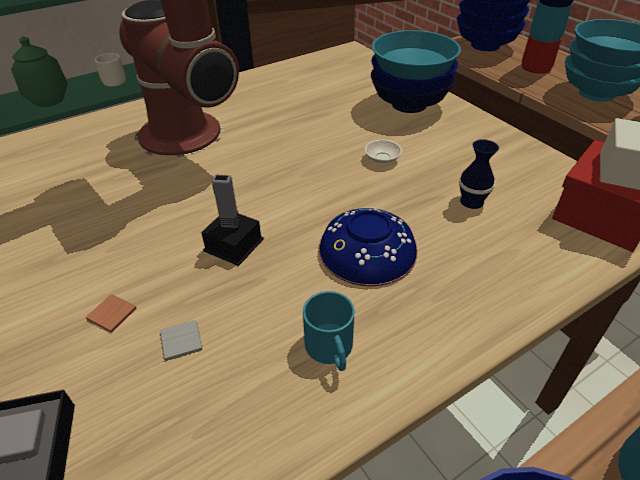

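View pics/side0.png

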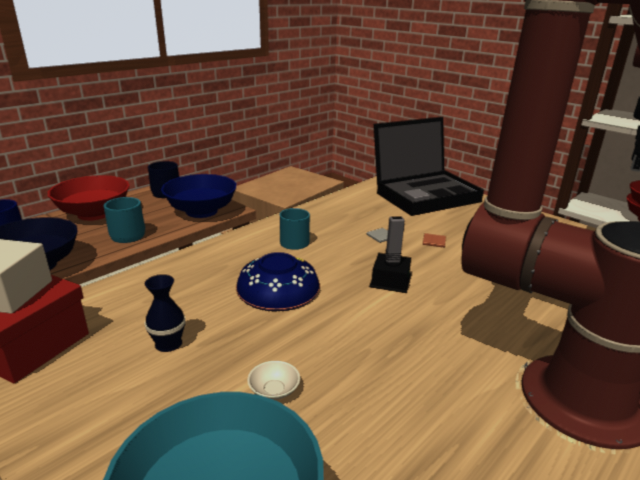

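View pics/wrist0.png

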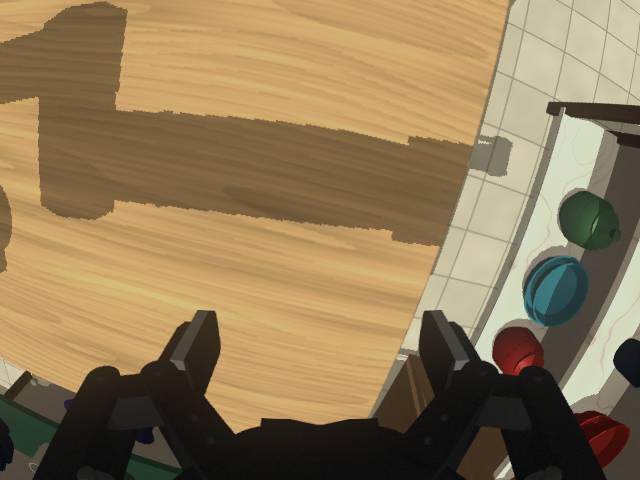

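The scene view shows the gauge at (223,200) in its stand at (232,238), copper at (111,312), steel at (181,340), and the bowl at (368,245) with its ring at (339,244). The mug is at (329,327), the dish at (383,152) and the vase at (477,175). Next I measure them.

```bash
cat >> h.py <<'E'
def cloud(s):
    d=s['depth'];v,u=np.mgrid[:480,:640];K=s['mtx']
    P=np.stack([(u-K[0,2])/K[0,0]*d,(v-K[1,2])/K[1,1]*d,d],-1)
    return P@s['T'][:3,:3].T+s['T'][:3,3]
def ray(s,px,z):
    K=s['mtx'];px=np.atleast_2d(px).astype(float)
    r=np.c_[(px[:,0]-K[0,2])/K[0,0],(px[:,1]-K[1,2])/K[1,1],np.ones(len(px))]@s['T'][:3,:3].T
    o=s['T'][:3,3];return o+r*((z-o[2])/r[:,2])[:,None]
def big(m):
    n,l,st,c=cv2.connectedComponentsWithStats(m.astype(np.uint8));i=1+st[1:,4].argmax();return l==i
E
python3 - <<'E'
from h import *
for n in('scene','side'):
    s=dict(np.load(n+'0.npz'));P=cloud(s);f=s['frame'].astype(int);hsv=cv2.cvtColor(s['frame'],cv2.COLOR_RGB2HSV).astype(int)
    r,g,b=f[...,0],f[...,1],f[...,2]
    W=(P[...,0]>250)&(P[...,0]<1000)&(abs(P[...,1])<500)&(s['depth']>0)
    print(n,'table z',np.median(P[...,2][W&(abs(P[...,2])<15)]))
    O=W&(P[...,2]>4)&(P[...,2]<250)
    k,l,st,c=cv2.connectedComponentsWithStats(O.astype(np.uint8))
    for i in range(1,k):
        if st[i,4]>60:
            Q=P[l==i];print(c[i].round(),st[i,4],'min',Q.min(0).round(),'max',Q.max(0).round(),'col',np.median(f[l==i],0))
    # ring
    if n=='scene':
        m=big((r>150)&(g>120)&(b<110)&(P[...,2]>35)&(P[...,2]<65)&W); v,u=np.where(m);print('ring',m.sum(),u.mean(),v.mean(),P[m].mean(0),P[m].min(0),P[m].max(0))
        e=cv2.fitEllipse(np.c_[u,v].astype(np.float32));print(e,ray(s,e[0],51))
    # bowl foot & rim
    B=W&(b>r+25)&(b>g+25)
    B=big(B);Q=P[B]
    for z0,z1 in((3,12),(12,25),(25,40)):
        q=Q[(Q[:,2]>z0)&(Q[:,2]<z1)]
        A=np.c_[2*q[:,:2],np.ones(len(q))];x=np.linalg.lstsq(A,(q[:,:2]**2).sum(1),rcond=None)[0];print('bowl circ',len(q),x[:2],np.sqrt(x[2]+x[:2]@x[:2]))
E
```

```text
scene table z -0.6519956932656896
[208.  84.] 342 min [250. -16. 204.] max [257.  41. 250.] col [17. 18. 18.]
[383. 150.] 640 min [352. 321.   4.] max [441. 411.  30.] col [169. 161. 141.]
[479. 174.] 1710 min [601. 388.   4.] max [670. 455. 141.] col [ 9. 11. 24.]
[230. 225.] 2963 min [ 428. -124.    4.] max [530. -11. 167.] col [24. 24. 24.]
[369. 247.] 6054 min [548.  48.   4.] max [729. 228.  74.] col [15. 23. 73.]
[329. 327.] 3225 min [730. -79.   4.] max [843.   0.  88.] col [24. 54. 58.]
[111. 312.] 973 min [ 475. -360.    4.] max [ 553. -281.   12.] col [161. 104.  74.]
[181. 339.] 1129 min [ 597. -275.    4.] max [ 669. -204.   11.] col [148. 146. 136.]
[ 37. 434.] 5473 min [ 625. -500.    4.] max [ 774. -415.   50.] col [85. 81. 79.]
ring 39 339.0 244.30769230769232 [630.41813335  76.71467467  50.80090744] [618.04373124  67.11378253  45.08285873] [641.89598432  84.77156872  57.30308052]
((338.95928955078125, 244.3245086669922), (8.480134963989258, 10.255431175231934), 50.355072021484375) [[630.61595074  76.51771732  51.        ]]
bowl circ 109 [632.64394259 143.75270183] 93
[... 201 characters left out ...]
   4.] max [ 884. -411.  206.] col [9. 9. 9.]
[294. 227.] 1119 min [727. -80.   5.] max [823.   4.  86.] col [24. 60. 64.]
[391. 257.] 2053 min [ 412. -273.    4.] max [667.  -9. 167.] col [21. 19. 16.]
[434. 239.] 237 min [ 470. -360.    4.] max [ 551. -279.   12.] col [151.  81.  53.]
[277. 282.] 3776 min [537.  60.   4.] max [716. 241.  75.] col [11. 17. 63.]
[163. 313.] 2151 min [595. 392.   4.] max [661. 463. 141.] col [ 8. 10. 24.]
[272. 380.] 1579 min [250. 322.   4.] max [441. 500. 166.] col [199. 184. 151.]
bowl circ 41 [631.21357248 144.04354045] 91.01420792966067
bowl circ 481 [631.35808341 144.81804031] 90.33004619216774
bowl circ 654 [631.27279904 144.9042107 ] 85.41350516307867
```

```bash
python3 - <<'E'
from h import *
for n,bx in(('scene',(60,150,280,400)),('side',(320,180,480,310))):
    s=dict(np.load(n+'0.npz'));f=s['frame'][bx[1]:bx[3],bx[0]:bx[2]]
    f=cv2.resize(f,None,fx=3 if n=='scene' else 4.5,fy=3 if n=='scene' else 4.5,interpolation=cv2.INTER_CUBIC)[:600,:800]
    cv2.imwrite(f'pics/{n}crop.png',f[...,::-1])
E
```

```text
(no output)
```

View pics/scenecrop.png

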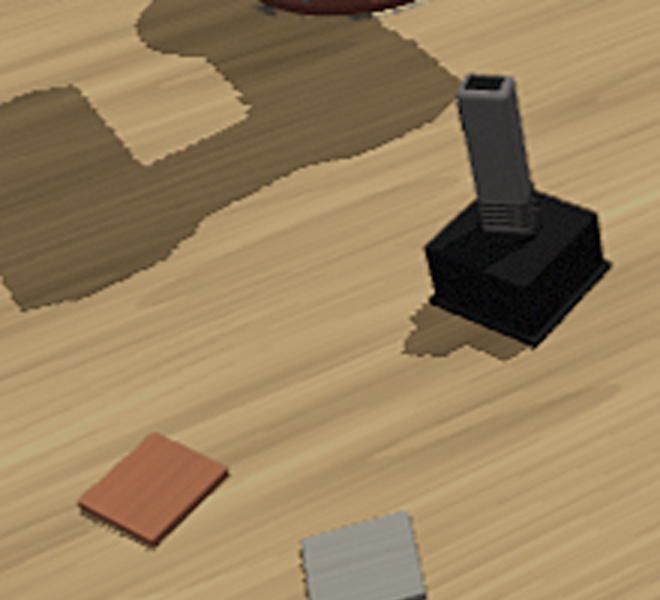

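View pics/sidecrop.png

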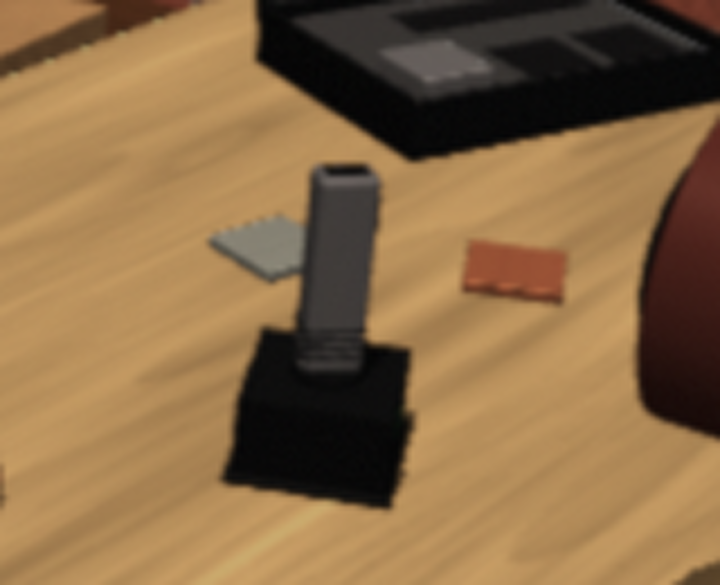

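```bash
python3 - <<'E'
from h import *
for n in('scene','side'):
    s=dict(np.load(n+'0.npz'));P=cloud(s)
    G=(P[...,0]>380)&(P[...,0]<580)&(P[...,1]<0)&(P[...,1]>-140)&(s['depth']>0)
    if n=='side': pass
    for z0,z1 in((3,46),(46,53),(70,100),(100,130),(130,155),(158,175)):
        m=G&(P[...,2]>z0)&(P[...,2]<z1);Q=P[m]
        r=cv2.minAreaRect(Q[:,:2].astype(np.float32));print(n,z0,z1,len(Q),Q.mean(0).round(1),np.round(r[0],1),np.round(r[1],1),round(r[2],1))
    m=G&(P[...,2]>75)&(P[...,2]<150)
    Q=P[m];from numpy.linalg import svd
    # normals via local pixel gradient
    Pm=np.where(m[...,None],P,np.nan)
    dx=Pm[:,3:]-Pm[:,:-3]; ang=np.degrees(np.arctan2(dx[...,1],dx[...,0]));ang=ang[np.isfinite(ang)]
    print('horizontal tangent angles',np.histogram(ang,bins=np.arange(-180,181,15)))
    for lo,hi in((3,12),):
        for c in((480,-320),(633,-240)) :
            pass
    for nm,x0,x1,y0,y1 in(('copper',450,570,-380,-270),('steel',580,690,-290,-190)):
        q=(P[...,0]>x0)&(P[...,0]<x1)&(P[...,1]>y0)&(P[...,1]<y1)&(P[...,2]>4)&(P[...,2]<14)
        r=cv2.minAreaRect(P[q][:,:2].astype(np.float32));print(nm,np.round(r[0],1),np.round(r[1],1),round(r[2],1),np.median(P[q][:,2]))
E
```

```text
scene 3 46 1070 [498.5 -76.8  22.7] [510.8 -68.9] [124.8 104.5] 83.4
scene 46 53 837 [482.6 -71.7  49.2] [471.6 -68. ] [83.3 83.6] 28.5
scene 70 100 242 [480.8 -70.7  85. ] [480.8 -68.1] [38.9 20.9] 84.8
scene 100 130 263 [481.  -70.4 115.4] [480.9 -68.9] [36.7 19.7] 82.0
scene 130 155 226 [480.9 -70.8 143. ] [480.5 -69.7] [36.2 19.4] 77.7
scene 158 175 169 [475.4 -68.6 163.2] [473.  -67.4] [30.7 25.2] 47.9
horizontal tangent angles (array([  0,   0,   0,   0,   0,   0,   0,   0,   0,   0,   0,   0,   1,
        21, 118, 165,  80,  37,  17,  20,  38,  29,   0,   0]), array([-180, -165, -150, -135, -120, -105,  -90,  -75,  -60,  -45,  -30,
        -15,    0,   15,   30,   45,   60,   75,   90,  105,  120,  135,
        150,  165,  180]))
copper [ 512.6 -320.6] [62.1 61.1] 29.0 7.388148212907026
steel [ 633.9 -239.6] [59.9 63.1] 77.3 7.403011032451786
side 3 46 663 [450.7 -37.4  22.6] [457.9 -70.9] [114.2  87.9] 27.5
side 46 53 471 [465.1 -58.5  49.3] [470.7 -66.9] [79.8 86.1] 28.5
side 70 100 184 [465.2 -58.8  84.6] [466.9 -58.6] [38.1 22.6] 21.8
side 100 130 191 [465.  -59.1 115.1] [467.2 -59. ] [36.1 20.3] 24.5
side 130 155 160 [465.1 -59.3 142.5] [467.4 -59.4] [36.6 18.7] 22.1
side 158 175 90 [467.8 -62.5 163.1] [469.7 -64.8] [31.2 29.1] 45.2
horizontal tangent angles (array([22, 43, 69, 75, 86, 24,  0,  0,  0,  0,  0,  0,  0,  0,  0,  0,  0,
        0,  0,  0,  0, 16, 20, 16]), array([-180, -165, -150, -135, -120, -105,  -90,  -75,  -60,  -45,  -30,
        -15,    0,   15,   30,   45,   60,   75,   90,  105,  120,  135,
        150,  165,  180]))
copper [ 510.5 -318.4] [59.9 71.7] 28.7 7.185721278158326
steel [ 630.8 -235.7] [58.7 67.1] 73.3 7.122623629405325
```

```bash
python3 - <<'E'
from h import *
U=[]
for n in('scene','side'):
    s=dict(np.load(n+'0.npz'));P=cloud(s)
    G=(P[...,0]>380)&(P[...,0]<580)&(P[...,1]<0)&(P[...,1]>-140)&(s['depth']>0)
    Q=P[G&(P[...,2]>95)&(P[...,2]<150)]
    U.append(Q)
    top=P[G&(P[...,2]>160)&(P[...,2]<172)];r=cv2.minAreaRect(top[:,:2].astype(np.float32));print(n,'top',r)
    m=(G&(P[...,2]>75)&(P[...,2]<170)).astype(np.uint8);c=max(cv2.findContours(m,0,2)[0],key=cv2.contourArea)
    print(n,cv2.boundingRect(c))
    print(np.c_[Q[:,0]-470,Q[:,1]+66][::7].round(0).astype(int).tolist())
A=np.vstack(U)
print(cv2.minAreaRect(A[:,:2].astype(np.float32)))
img=np.full((600,600,3),255,np.uint8)
for Q,c in zip(U,((255,0,0),(0,0,255))):
    for p in Q: cv2.circle(img,(int(300-(p[1]+66)*8),int(300-(p[0]-472)*8)),2,c,-1)
cv2.imwrite('pics/topdown.png',img)
for n,b,k in(('scene',(205,165,245,240),8),('side',(375,210,415,270),8)):
    f=dict(np.load(n+'0.npz'))['frame'][b[1]:b[3],b[0]:b[2]];f=np.clip(f.astype(int)*2,0,255).astype(np.uint8)
    cv2.imwrite('pics/z'+n+'.png',cv2.resize(f,None,fx=8,fy=8,interpolation=cv2.INTER_NEAREST)[...,::-1])
E
```

```text
scene top ((473.0317687988281, -67.41519165039062), (30.66873550415039, 25.153860092163086), 47.875511169433594)
scene (212, 174, 27, 48)
[[9, 13], [-1, -19], [7, 14], [8, -12], [11, 11], [8, -11], [18, -1], [0, -19], [10, -8], [20, 2], [2, -18], [10, -8], [20, 1], [3, -19], [10, -8], [18, 2], [1, -18], [10, -9], [19, 1], [3, -18], [13, -8], [19, 3], [4, -17], [12, -7], [19, 4], [4, -15], [14, -6], [18, 6], [5, -14], [14, -4], [12, 10], [6, -13], [13, -2], [10, 12], [7, -12], [18, -2], [9, 14], [9, -11], [13, 1], [3, -20], [10, -10], [17, 1], [4, -17], [12, -7], [18, 4], [5, -16], [15, -6], [18, 6], [6, -15], [16, -5], [15, 8], [8, -14], [14, -3], [10, 11], [9, -13], [16, -2], [7, 14], [10, -10], [19, 0], [3, -17], [11, -7], [18, 4], [7, -14], [16, -3], [0, -19], [10, -9], [17, 2], [9, -9], [18, 1]]
side top ((469.7099304199219, -64.79802703857422), (31.165205001831055, 29.140079498291016), 45.181095123291016)
side (385, 216, 19, 41)
[[17, 5], [-15, -4], [-5, 11], [-16, 0], [-1, 14], [-12, 3], [3, 15], [-8, 4], [12, 10], [-6, 8], [-17, -3], [-3, 15], [-11, 0], [5, 15], [-8, 7], [15, 8], [-7, 12], [-15, -3], [-2, 12], [-13, 2], [-1, 18], [-9, 4], [6, 17], [-6, 6], [-17, -5], [-4, 10], [-14, -2], [0, 12], [-12, 1], [1, 14], [-11, 5], [5, 16], [-8, 8], [17, 6], [-6, 12], [-16, -1], [-2, 13], [-13, 2], [1, 16], [-9, 4], [8, 14], [-5, 6], [-17, -4], [-3, 10], [-14, -2], [-3, 13], [-13, 0], [0, 13], [-11, 2], [-5, 8]]
((470.4645690917969, -66.61119079589844), (33.620849609375, 31.646697998046875), 49.4595947265625)
```

View pics/topdown.png

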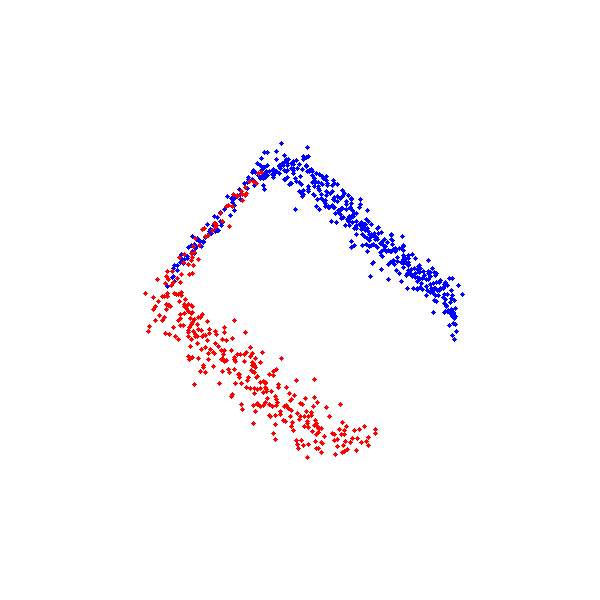

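View pics/zscene.png

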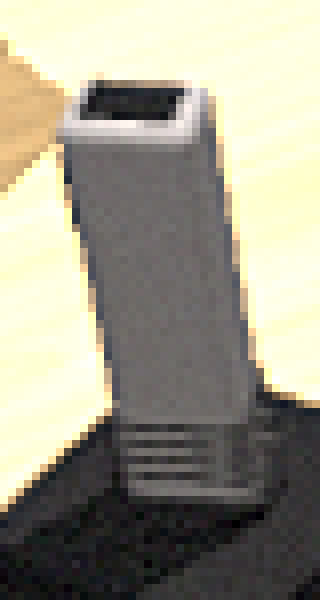

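View pics/zside.png

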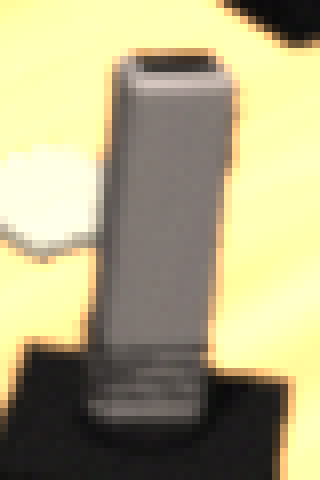

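```bash
cat >> h.py <<'E'
def rt(): 
    st=monitor.read_state(); return st['eef_pos'],R.from_euler('xyz',st['tool_rot'],degrees=True),st
def go(p,Rt):
    "delta in tool axes (m, deg) from measured pose"
    q,r,st=rt(); d=r.inv().apply(np.array(p)-q)/1000; w=np.degrees((r.inv()*Rt).as_rotvec())
    print('t',round(st['time_s'],2),'tcp',q.round(1),'rpy',st['tool_rot'].round(2),'F',st['force'].round(2),'open',round(st['opening'],1))
    print('delta',d.round(4),w.round(2),'rows>=',max(np.linalg.norm(d)/.0417,np.linalg.norm(w)/7.16).round(1))
    return d,w
E
python3 - <<'E'
from h import *
U=[]
for n in('scene','side'):
    s=dict(np.load(n+'0.npz'));P=cloud(s)
    G=(P[...,0]>380)&(P[...,0]<580)&(P[...,1]<0)&(P[...,1]>-140)&(s['depth']>0)
    Q=P[G&(P[...,2]>75)&(P[...,2]<155)][:,:2]-[471,-66.5]
    for a in(50,):
        y=Q@[np.cos(np.radians(a+90)),np.sin(np.radians(a+90))]; x=Q@[np.cos(np.radians(a)),np.sin(np.radians(a))]
        k=(abs(x)<11)&(y*(-1 if n=='scene' else 1)>0)
        vx,vy,x0,y0=cv2.fitLine(Q[k].astype(np.float32),cv2.DIST_HUBER,0,.01,.01).ravel()
        print(n,'face angle',np.degrees(np.arctan2(vy,vx)),'offset',np.median(y[k]),k.sum())
        k=x>12; 
        vx,vy,x0,y0=cv2.fitLine(Q[k&(abs(y)<9)].astype(np.float32),cv2.DIST_HUBER,0,.01,.01).ravel()
        print('end face',np.degrees(np.arctan2(vy,vx)),np.median(x[k&(abs(y)<9)]))
go([470.5,-67,205],R.from_euler('xyz',[180,0,-40],degrees=True))
E
```

```text
scene face angle 49.175323 offset -12.443045232181506 399
end face -39.285065 15.346345001588755
side face angle 51.58891 offset 10.98365806255553 302
end face -36.783173 15.068369512197929
t 0.15 tcp [ 152.  -605.7  204. ] rpy [-1.7999e+02  9.0000e-02 -7.5920e+01] F [ 0.05 -0.36 -0.02] open 85.2
delta [-4.45e-01 -4.40e-01 -2.00e-04] [ -0.04   0.09 -35.92] rows>= 15.0
```

Call:
carry_out --deltas '[-0.028,-0.0275,0,0,0,-2.3,0.085,-0.056,-0.055,0,0,0,-4.6,0.085,-0.084,-0.0825,0,0,0,-6.9,0.085,-0.112,-0.11,0,0,0,-9.2,0.085,-0.14,-0.1375,0,0,0,-11.5,0.085,-0.168,-0.165,0,0,0,-13.8,0.085,-0.196,-0.193,0,0,0,-16.1,0.085,-0.224,-0.22,0,0,0,-18.2,0.085]'

```text
time_s: 0.82
eef_pos: [311.4, -333.5, 204.7]
tool_rot: [-180.0, 0.0, -57.6]
force: [0.6, -0.3, -0.3]
opening: 84.8
```

```bash
python3 - <<'E'
from h import *
go([471,-67,205],R.from_euler('xyz',[180,0,-39.5],degrees=True))
E
```

```text
t 0.82 tcp [ 311.4 -333.5  204.7] rpy [-179.99    0.    -57.64] F [ 0.57 -0.29 -0.35] open 84.8
delta [-1.397e-01 -2.774e-01 -2.000e-04] [-1.000e-02  0.000e+00 -1.814e+01] rows>= 7.4
```

Call:
carry_out --deltas '[-0.018,-0.036,0,0,0,-2.4,0.085,-0.036,-0.072,0,0,0,-4.8,0.085,-0.054,-0.107,0,0,0,-7.1,0.085,-0.072,-0.143,0,0,0,-9.4,0.085,-0.09,-0.178,0,0,0,-11.7,0.085,-0.108,-0.214,0,0,0,-14,0.085,-0.126,-0.25,0,0,0,-16.2,0.085,-0.14,-0.277,0,0,0,-18.1,0.085]'

```text
time_s: 1.48
eef_pos: [471.2, -66.3, 204.9]
tool_rot: [-180.0, 0.0, -39.4]
force: [0.3, -0.3, 1.2]
opening: 84.8
```

```bash
python3 - <<'E'
from h import *
s=snapshot('wrist');save(s,'wrist1')
go([471,-67,122],R.from_euler('xyz',[180,0,-39.5],degrees=True))
E
```

```text
t 1.53 tcp [472.7 -63.  204.8] rpy [-1.7977e+02  7.0000e-02 -3.9150e+01] F [-1.74  1.38  0.1 ] open 84.7
delta [0.0013 0.0045 0.0828] [-0.23  0.07  0.35] rows>= 2.0
```

View pics/wrist1.png

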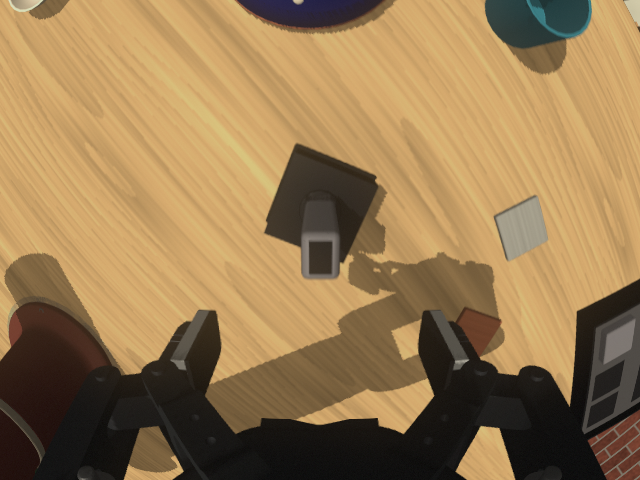

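The gauge top at (320,256) is centred between the pads (about 205 and 435) and square to the jaws. Next I descend.

Call:
carry_out --deltas '[0,0,0,0,0,0,0.085,0,0,0,0,0,0,0.085,0,0,0.015,0,0,0,0.085,0,0,0.03,0,0,0,0.085,0,0,0.045,0,0,0,0.085,0,0,0.06,0,0,0,0.085,0,0,0.072,0,0,0,0.085,0,0,0.083,0,0,0,0.085]'

```text
time_s: 2.2
eef_pos: [469.7, -70.2, 120.9]
tool_rot: [180.0, 0.0, -39.7]
force: [-0.2, 0.2, -0.3]
opening: 85.2
```

Call:
carry_out --deltas '[0,0,0,0,0,0,0.05,0,0,0,0,0,0,0.04,0,0,0,0,0,0,0.035,0,0,0,0,0,0,0.03,0,0,0,0,0,0,0.026,0,0,0,0,0,0,0.02,0,0,0,0,0,0,0.015,0,0,0,0,0,0,0.01]' --force 50

```text
time_s: 2.87
eef_pos: [471.1, -69.2, 123.2]
tool_rot: [-180.0, -0.1, -39.6]
force: [-1.1, 1.1, 4.9]
opening: 22.7
```

```bash
python3 - <<'E'
from h import *
s=snapshot('wrist');save(s,'wrist2')
go([471,-67,122],R.from_euler('xyz',[180,0,-39.5],degrees=True))
E
```

```text
t 2.92 tcp [471.1 -69.2 123.2] rpy [-1.7995e+02 -9.0000e-02 -3.9610e+01] F [-0.6   1.33  5.48] open 22.8
delta [-0.0015 -0.0016  0.0012] [-0.05 -0.09 -0.11] rows>= 0.1
```

View pics/wrist2.png

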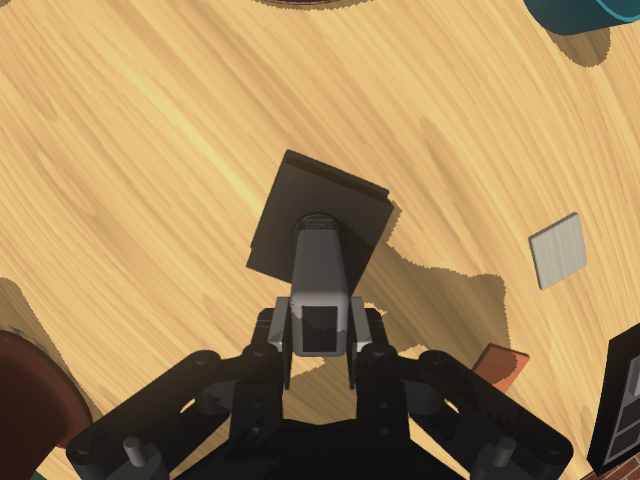

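Call:
carry_out --deltas '[0,0,-0.005,0,0,0,0.01,0,0,-0.015,0,0,0,0.01,0,0,-0.025,0,0,0,0.01,0,0,-0.035,0,0,0,0.01,0,0,-0.045,0,0,0,0.01,0,0,-0.055,0,0,0,0.01,0,0,-0.065,0,0,0,0.01,0,0,-0.075,0,0,0,0.01]'

```text
time_s: 3.58
eef_pos: [470.5, -69.1, 198.3]
tool_rot: [-180.0, -0.0, -39.6]
force: [-0.1, -0.3, -1.6]
opening: 23.0
```

Call:
carry_out --deltas '[0,0,-0.003,0,0,0,0.01,0,0,-0.004,0,0,0,0.01,0,0,-0.004,0,0,0,0.01,0,0,-0.004,0,0,0,0.01]'

```text
time_s: 3.92
eef_pos: [470.0, -69.0, 200.3]
tool_rot: [180.0, 0.1, -39.6]
force: [0.4, 0.0, -1.1]
opening: 23.0
```

```bash
python3 - <<'E'
from h import *
print(rt())
for n in('scene','side','wrist'):
    s=snapshot(n);save(s,n+'3'); np.savez(n+'3.npz',**s)
    if n!='wrist':
        P=cloud(s);q=rt()[0]
        G=(np.hypot(P[...,0]-471,P[...,1]+67)<35)&(s['depth']>0)
        for z in range(70,200,10):
            Q=P[G&(abs(P[...,2]-z)<5)]
            if len(Q)>5:
                r=cv2.minAreaRect(Q[:,:2].astype(np.float32));print(n,z,len(Q),Q.mean(0).round(1),Q.min(0).round(1),Q.max(0).round(1))
    f=s['frame'];b=dict(scene=(180,100,280,260),side=(350,150,450,280),wrist=(150,100,550,480))[n]
    k=1.5 if n=='wrist' else 4.5; f=f[b[1]:b[3],b[0]:b[2]]
    cv2.imwrite('pics/c3'+n+'.png',cv2.resize(f,None,fx=min(k,600/f.shape[0]),fy=min(k,600/f.shape[0]))[...,::-1])
go([512,-320,200],R.from_euler('xyz',[180,0,-39.5],degrees=True))
E
```

```text
(array([469.99023294, -69.00147337, 200.32333087]), Rotation.from_matrix(array([[ 7.70295326e-01, -6.37686284e-01, -1.14634540e-03],
                            [-6.37686335e-01, -7.70296049e-01,  3.68025306e-04],
                            [-1.11771002e-03,  4.47520623e-04, -9.99999275e-01]])), {'time_s': 3.9167, 'joint_positions': array([-1.73390221e+01, -1.80834590e+01,  1.12007647e+02,  5.54839537e-04,
        8.61447928e+01,  2.22804665e+01]), 'qd': array([-0.05349219,  0.23574483,  0.28565438, -0.0603728 , -0.00933193,
        0.0823042 ]), 'joint_torque': array([ 2.33073311e-03, -2.47445154e+01, -3.86842167e+01,  3.29455790e-03,
       -4.39268260e-03, -1.70149303e-06]), 'eef_pos': array([469.99023294, -69.00147337, 200.32333087]), 'tool_rot': array([ 1.79974359e+02,  6.40400803e-02, -3.96195405e+01]), 'force': array([ 0.38373173,  0.00501976, -1.0918714 ]), 'ft_torque': array([ 0.06090368,  0.0201295 , -0.02544812]), 'opening': 22.980493721035305})
scene 100 13 [473.7 -69.   99.7] [469.6 -73.8  95.4] [479.6 -63.5 104.9]
scene 110 32 [477.6 -69.5 110. ] [469.7 -76.9 105.3] [4
[... 788 characters left out ...]
68.3 115.1] [476.  -54.5 124.9]
side 130 68 [462.7 -57.6 131.2] [449.8 -77.1 126.3] [483.7 -47.9 134.9]
side 140 65 [464.3 -58.9 140.1] [451.8 -75.3 135.7] [485.6 -46.9 145. ]
side 150 68 [464.1 -59.1 150. ] [451.4 -72.7 145.1] [487.5 -43.8 155. ]
side 160 67 [464.  -58.9 160.3] [450.7 -73.5 155. ] [487.4 -47.3 165. ]
side 170 67 [464.4 -59.2 170.1] [451.5 -73.3 165.4] [485.6 -48.8 175. ]
side 180 69 [465.3 -58.6 180.1] [452.3 -73.8 175.4] [486.6 -48.3 184.9]
side 190 68 [464.1 -59.4 190.2] [452.  -72.4 185. ] [484.9 -47.6 194.9]
t 4.07 tcp [470.  -69.  200.2] rpy [ 1.7997e+02  8.0000e-02 -3.9620e+01] F [ 0.23 -0.83 -1.14] open 22.7
delta [0.1925 0.1666 0.    ] [ 0.03  0.08 -0.12] rows>= 6.1
```

View pics/c3scene.png

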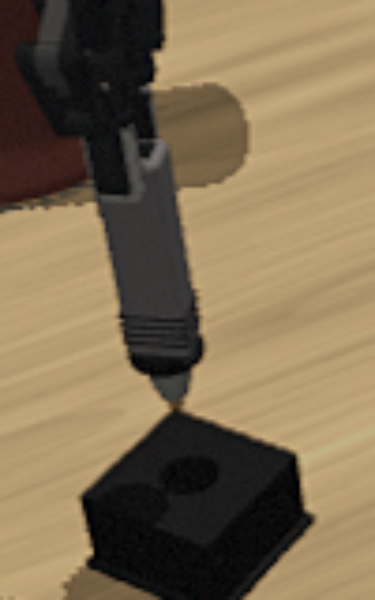

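View pics/c3side.png

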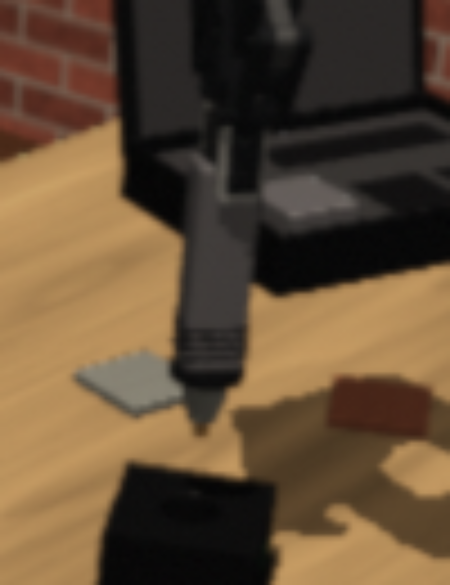

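View pics/c3wrist.png

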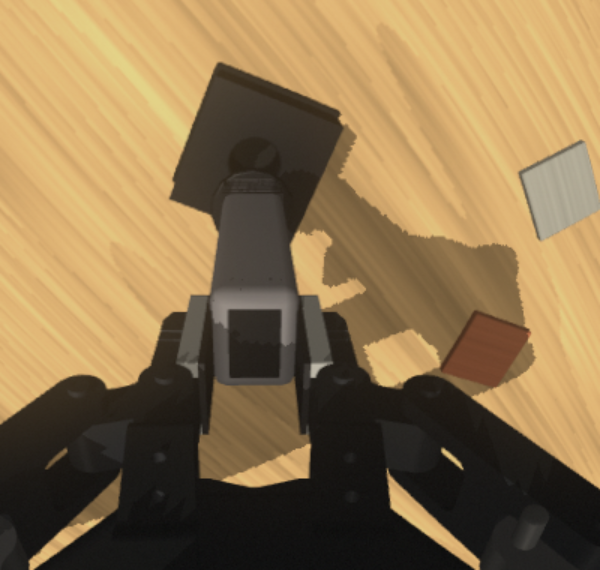

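```bash
cat >> h.py <<'E'
def tri(obs):
    A=np.zeros((3,3));b=np.zeros(3)
    for s,px in obs:
        K=s['mtx'];d=s['T'][:3,:3]@np.array([(px[0]-K[0,2])/K[0,0],(px[1]-K[1,2])/K[1,1],1]);d/=np.linalg.norm(d)
        M=np.eye(3)-np.outer(d,d);A+=M;b+=M@s['T'][:3,3]
    x=np.linalg.solve(A,b)
    res=[]
    for s,px in obs:
        c=s['T'][:3,:3].T@(x-s['T'][:3,3]);res.append((s['mtx']@c/c[2])[:2]-px)
    return x,np.round(res,1)
E
python3 - <<'E'
from h import *
a=dict(np.load('scene3.npz'));b=dict(np.load('side3.npz'))
for n,s,bx in(('a',a,(212,190,242,220)),('b',b,(380,230,410,260))):
    f=np.clip(s['frame'][bx[1]:bx[3],bx[0]:bx[2]].astype(int)*2,0,255).astype(np.uint8);cv2.imwrite(f'pics/t3{n}.png',cv2.resize(f,None,fx=16,fy=16,interpolation=0)[...,::-1])
print(tri([(a,(227.2,208.5)),(b,(394.7,246.2))]))
E
```

```text
(array([468.31062127, -67.81886212,  91.68513729]), array([[-0.7, -0.3],
       [-0.5,  0.2]]))
```

View pics/t3a.png

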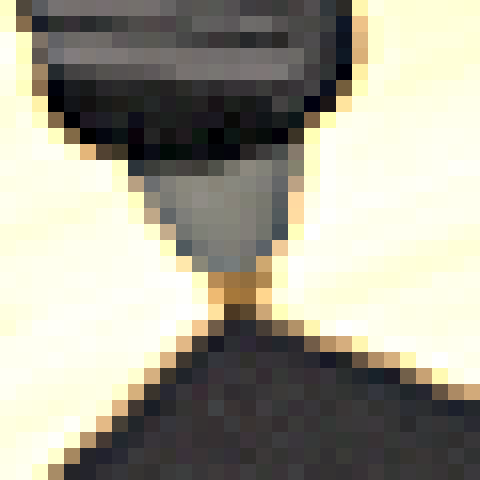

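View pics/t3b.png

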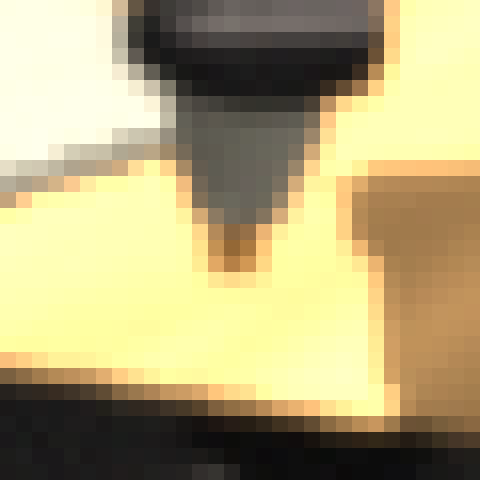

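Call:
carry_out --deltas '[0.024,0.021,0,0,0,0,0.01,0.048,0.042,0,0,0,0,0.01,0.073,0.063,0,0,0,0,0.01,0.097,0.084,0,0,0,0,0.01,0.121,0.105,0,0,0,0,0.01,0.145,0.126,0,0,0,0,0.01,0.17,0.147,0,0,0,0,0.01,0.1925,0.1665,0,0,0,0,0.01]'

```text
time_s: 4.73
eef_pos: [512.3, -321.9, 200.2]
tool_rot: [180.0, 0.1, -39.6]
force: [0.4, 0.4, -2.1]
opening: 23.0
```

Call:
carry_out --deltas '[0,0,0.002,0,0,0,0.01,0,0,0.01,0,0,0,0.01,0,0,0.025,0,0,0,0.01,0,0,0.04,0,0,0,0.01,0,0,0.052,0,0,0,0.01,0,0,0.06,0,0,0,0.01,0,0,0.06,0,0,0,0.01,0,0,0.06,0,0,0,0.01]'

```text
time_s: 5.4
eef_pos: [512.3, -319.3, 140.4]
tool_rot: [-180.0, 0.1, -39.6]
force: [-0.2, -0.1, -0.1]
opening: 22.7
```

```bash
python3 - <<'E'
from h import *
for n in('scene','side','wrist'):
    s=snapshot(n);save(s,n+'4'); np.savez(n+'4.npz',**s)
    f=s['frame'];b=dict(scene=(60,200,180,340),side=(380,180,480,280),wrist=(150,100,550,480))[n]
    f=f[b[1]:b[3],b[0]:b[2]];k=1.5 if n=='wrist' else 4
    cv2.imwrite('pics/c4'+n+'.png',cv2.resize(f,None,fx=k,fy=k)[...,::-1])
Rt=R.from_euler('xyz',[180,0,-39.5],degrees=True)
go(np.array([511.7,-319.5,8])-Rt.apply([-1.2,-.8,108.3]),Rt)
E
```

```text
t 5.55 tcp [ 513.2 -320.4  142.4] rpy [-1.80e+02 -1.30e-01 -3.96e+01] F [-0.19  0.36  0.12] open 22.7
delta [-0.0006  0.001   0.0261] [-0.   -0.13 -0.1 ] rows>= 0.6
```

View pics/c4scene.png

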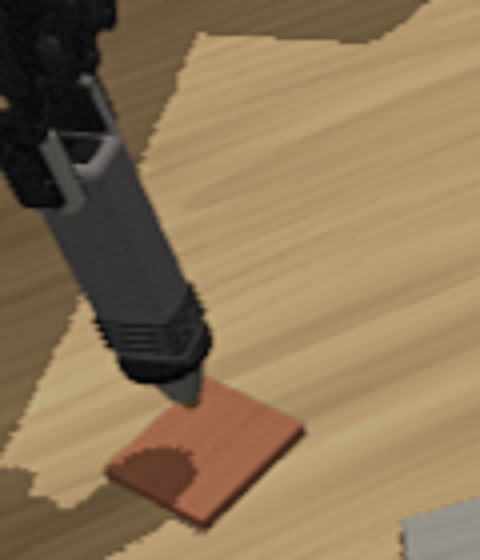

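View pics/c4side.png

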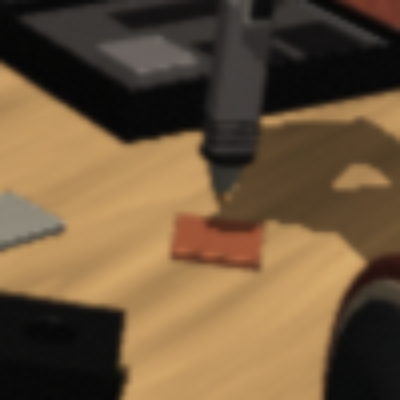

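Call:
carry_out --deltas '[0,0,0.005,0,0,0,0.01,0,0,0.01,0,0,0,0.01,0,0,0.014,0,0,0,0.01,0,0,0.017,0,0,0,0.01,0,0,0.02,0,0,0,0.01,0,0,0.021,0,0,0,0.01,0,0,0.021,0,0,0,0.01,0,0,0.021,0,0,0,0.01]'

```text
time_s: 6.22
eef_pos: [512.5, -320.1, 120.0]
tool_rot: [180.0, 0.0, -39.6]
force: [-0.1, 0.4, -1.7]
opening: 22.4
```

```bash
python3 - <<'E'
from h import *
Rt=R.from_euler('xyz',[180,0,-39.5],degrees=True)
go(np.array([511.7,-319.5,8])-Rt.apply([-1.2,-.8,108.3]),Rt)
E
```

```text
t 6.22 tcp [ 512.5 -320.1  120. ] rpy [180.     0.   -39.62] F [-0.1   0.44 -1.68] open 22.4
delta [0.0002 0.0008 0.0037] [ 0.    0.   -0.12] rows>= 0.1
```

Call:
carry_out --deltas '[0,0,0.001,0,0,0,0.01,0,0,0.002,0,0,0,0.01,0,0,0.003,0,0,0,0.01,0,0,0.004,0,0,0,0.01,0,0,0.005,0,0,0,0.01,0,0,0.006,0,0,0,0.01,0,0,0.007,0,0,0,0.01,0,0,0.0075,0,0,0,0.01]'

```text
time_s: 6.88
eef_pos: [512.6, -320.2, 112.6]
tool_rot: [-180.0, -0.0, -39.6]
force: [0.1, -0.3, -0.4]
opening: 22.6
```

Call:
carry_out --deltas '[0,0,0,0,0,0,0.01,0,0,0,0,0,0,0.01,0,0,0,0,0,0,0.01,0,0,0,0,0,0,0.01]'

```text
time_s: 7.22
eef_pos: [512.6, -320.2, 112.7]
tool_rot: [-180.0, -0.0, -39.6]
force: [-0.1, 0.2, 0.8]
opening: 22.7
```

```bash
python3 - <<'E'
from h import *
Rt=R.from_euler('xyz',[180,0,-39.5],degrees=True)
for n in('scene','side'):
    s=snapshot(n);save(s,n+'5'); np.savez(n+'5.npz',**s)
    f=s['frame'];b=dict(scene=(80,270,150,330),side=(410,210,460,260))[n]
    f=f[b[1]:b[3],b[0]:b[2]]
    cv2.imwrite('pics/c5'+n+'.png',cv2.resize(f,None,fx=10,fy=10,interpolation=0)[...,::-1])
    go(np.array([511.7,-319.5,8])-Rt.apply([-1.2,-.8,108.3]),Rt)
E
```

```text
t 7.27 tcp [ 512.6 -320.2  112.7] rpy [ 1.800e+02 -2.000e-02 -3.962e+01] F [0.5  0.28 0.57] open 22.7
delta [ 0.0001  0.0008 -0.0036] [ 0.   -0.02 -0.12] rows>= 0.1
t 7.32 tcp [ 512.6 -320.2  112.6] rpy [-1.800e+02 -1.000e-02 -3.962e+01] F [-0.94  1.29  1.09] open 22.4
delta [ 0.0001  0.0008 -0.0037] [-0.   -0.01 -0.12] rows>= 0.1
```

View pics/c5scene.png

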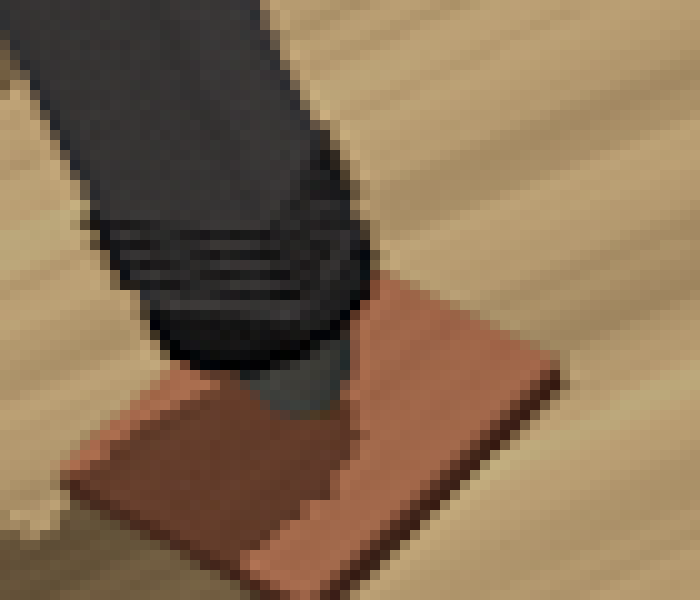

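View pics/c5side.png

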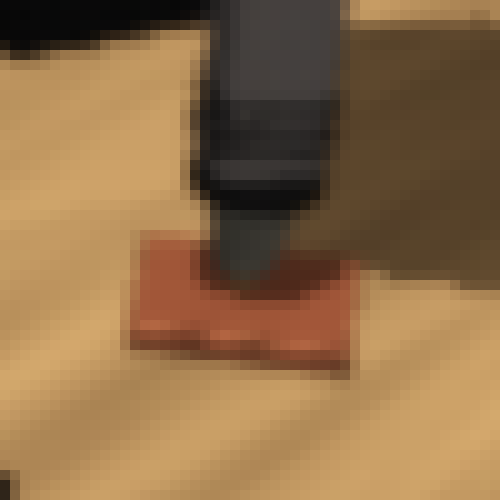

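Call:
carry_out --deltas '[0,0,0,0,0,0,0.01,0,0,0,0,0,0,0.01,0,0,0,0,0,0,0.01,0,0,0,0,0,0,0.01]'

```text
time_s: 7.65
eef_pos: [512.5, -320.1, 112.5]
tool_rot: [-180.0, -0.0, -39.6]
force: [0.4, -0.7, 0.7]
opening: 22.7
```

Call:
carry_out --deltas '[0,0,0,0,0,0,0.01,0,0,0,0,0,0,0.01,0,0,0,0,0,0,0.01,0,0,0,0,0,0,0.01]'

```text
time_s: 7.98
eef_pos: [512.5, -320.1, 112.6]
tool_rot: [180.0, -0.0, -39.6]
force: [0.3, -0.1, 0.6]
opening: 22.8
```

Call:
carry_out --deltas '[0,0,0,0,0,0,0.01,0,0,0,0,0,0,0.01,0,0,0,0,0,0,0.01]'

```text
time_s: 8.23
eef_pos: [512.5, -320.1, 112.5]
tool_rot: [-180.0, -0.0, -39.6]
force: [0.0, 0.3, -0.6]
opening: 22.9
```

Call:
carry_out --deltas '[0,0,0,0,0,0,0.01,0,0,0,0,0,0,0.01,0,0,0,0,0,0,0.01]'

```text
time_s: 8.48
eef_pos: [512.5, -320.1, 112.5]
tool_rot: [180.0, -0.0, -39.6]
force: [-0.4, 0.1, -0.2]
opening: 22.7
```

Call:
carry_out --deltas '[0,0,-0.003,0,0,0,0.01,0,0,-0.01,0,0,0,0.01,0,0,-0.022,0,0,0,0.01,0,0,-0.04,0,0,0,0.01,0,0,-0.06,0,0,0,0.01,0,0,-0.08,0,0,0,0.01,0,0,-0.1,0,0,0,0.01,0,0,-0.115,0,0,0,0.01]'

```text
time_s: 9.15
eef_pos: [512.9, -320.4, 230.7]
tool_rot: [-180.0, -0.2, -39.6]
force: [0.8, -0.4, -1.0]
opening: 22.6
```

```bash
cat >> h.py <<'E'
tip=np.array([-1.2,-.8,108.3])
sp=np.array([630.0,77.0,51.]); u=np.array([-.035,-.999,0]); n=u*np.sin(np.radians(31))+[0,0,np.cos(np.radians(31))]
Rv=R.from_euler('xyz',[180,0,-39.6],degrees=True)
ax=np.cross([0,0,1],n); Rs=R.from_rotvec(ax/np.linalg.norm(ax)*np.radians(31))*Rv
def goal(h): return sp+n*h-Rs.apply(tip)
E
python3 - <<'E'
from h import *
print(goal(60),goal(30),Rs.as_euler('xyz',degrees=True),-Rs.as_matrix()[:,2],n)
print('vertical move first');go([600,-150,228],Rv)
E
```

```text
[627.3869202  -10.80214061 194.55773885] [627.92771018   4.6335505  168.84271983] [-154.54099838   18.31261089  -35.42942872] [-0.01803331 -0.51472227  0.8571673 ] [-0.01802633 -0.51452304  0.8571673 ]
vertical move first
t 9.15 tcp [ 512.9 -320.4  230.7] rpy [-1.800e+02 -1.600e-01 -3.961e+01] F [ 0.82 -0.44 -1.03] open 22.6
delta [-0.0416 -0.1868  0.0026] [-0.   -0.16 -0.01] rows>= 4.6
```

Call:
carry_out --deltas '[-0.006,-0.024,0,0,0,0,0.01,-0.012,-0.05,0,0,0,0,0.01,-0.017,-0.076,0,0,0,0,0.01,-0.023,-0.102,0,0,0,0,0.01,-0.029,-0.128,0,0,0,0,0.01,-0.035,-0.154,0,0,0,0,0.01,-0.039,-0.176,0,0,0,0,0.01,-0.0415,-0.187,0,0,0,0,0.01]'

```text
time_s: 9.82
eef_pos: [600.6, -147.3, 228.1]
tool_rot: [-180.0, 0.0, -39.5]
force: [-0.3, 0.4, -1.2]
opening: 23.2
```

```bash
python3 - <<'E'
from h import *
d,w=go(goal(60),Rs)
E
```

```text
t 9.82 tcp [ 600.6 -147.3  228.1] rpy [-179.95    0.    -39.49] F [-0.33  0.4  -1.17] open 23.2
delta [-0.0661 -0.1223  0.0336] [ 24.54 -18.89   0.12] rows>= 4.3
```

Call:
carry_out --deltas '[-0.008,-0.015,0.004,3.1,-2.4,0,0.01,-0.016,-0.03,0.008,6.1,-4.7,0,0.01,-0.025,-0.046,0.013,9.2,-7.1,0,0.01,-0.033,-0.061,0.017,12.3,-9.4,0,0.01,-0.041,-0.076,0.021,15.3,-11.8,0,0.01,-0.05,-0.092,0.025,18.4,-14.2,0,0.01,-0.058,-0.107,0.029,21.5,-16.5,0,0.01,-0.066,-0.122,0.0335,24.5,-18.9,0.1,0.01]'

```text
time_s: 10.48
eef_pos: [627.0, -13.8, 194.7]
tool_rot: [-154.5, 18.3, -35.5]
force: [0.8, 0.4, -1.7]
opening: 22.9
```

Call:
carry_out --deltas '[0,0,0,0,0,0,0.01,0,0,0,0,0,0,0.01,0,0,0,0,0,0,0.01]'

```text
time_s: 10.73
eef_pos: [626.9, -14.4, 194.7]
tool_rot: [-154.7, 18.2, -35.6]
force: [-0.5, -0.4, -1.6]
opening: 22.7
```

```bash
python3 - <<'E'
from h import *
d,w=go(goal(30),Rs)
print(rt()[2]['joint_positions'])
for n_ in('scene','wrist'):
    s=snapshot(n_);save(s,n_+'6')
E
```

```text
t 10.73 tcp [626.9 -14.4 194.7] rpy [-154.71   18.22  -35.59] F [-0.52 -0.44 -1.62] open 22.7
delta [-0.0016 -0.0027  0.0319] [ 0.11 -0.15 -0.1 ] rows>= 0.8
[-22.00250017   7.68110977  92.62641224  28.80245227  91.02252137
  15.31741981]
```

View pics/scene6.png

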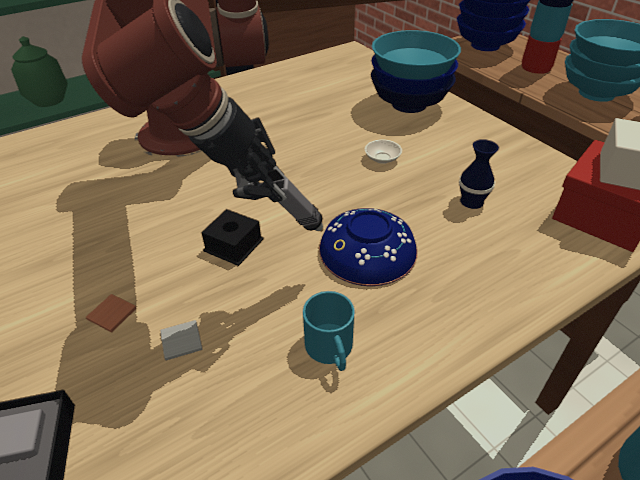

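View pics/wrist6.png

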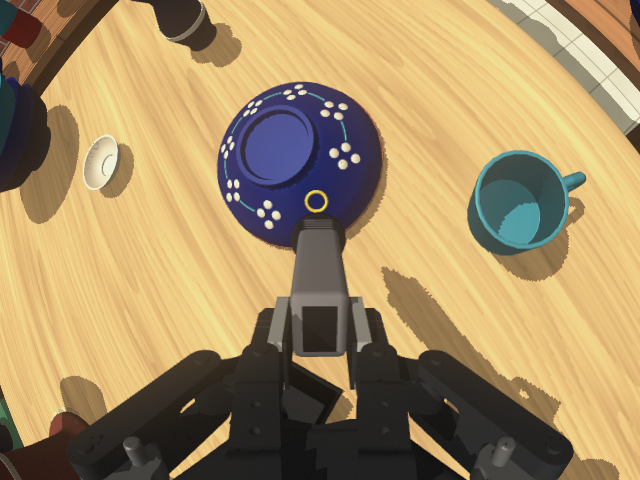

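The scene view shows the tilted gauge with its tip near (318,225) and the ring at (339,244). In the wrist view the ring is at (316,201), just ahead of the nose. I'll cross-check the ring position with the wrist camera.

```bash
cat >> h.py <<'E'
def wray(s,px):
    K=s['mtx'];d=np.array([(px[0]-K[0,2])/K[0,0],(px[1]-K[1,2])/K[1,1]]);r=np.linalg.norm(d)
    c=np.r_[np.sin(r)*d/r,np.cos(r)];q,Rr,_=rt();M=s['mount']
    return q+Rr.apply(M[:3,3]),Rr.apply(M[:3,:3]@c)
def ringpx(s):
    hsv=cv2.cvtColor(s['frame'],cv2.COLOR_RGB2HSV);m=((hsv[...,0]>20)&(hsv[...,0]<35)&(hsv[...,1]>150)&(hsv[...,2]>120)).astype(np.uint8)
    b=cv2.morphologyEx((((hsv[...,0]>105)&(hsv[...,0]<130)&(hsv[...,1]>120)).astype(np.uint8)),cv2.MORPH_CLOSE,np.ones((25,25)))
    m=big((m&b)); v,u=np.where(m);e=cv2.fitEllipse(np.c_[u,v].astype(np.float32));return e
E
python3 - <<'E'
from h import *
s=snapshot('wrist');e=ringpx(s);print(e)
o,d=wray(s,e[0])
print('z=51:',o+d*(51-o[2])/d[2])
q,Rr,_=rt();print('tip',q+Rr.apply(tip),'spot in tool',Rr.inv().apply(sp-q))
go(goal(20),Rs)
E
```

```text
((316.06414794921875, 201.17062377929688), (19.99570083618164, 20.337419509887695), 93.7355728149414)
z=51: [629.70165744  77.08721783  51.        ]
tip [628.87246508  42.58368235 102.95317356] spot in tool [ -3.13948373  -3.00084725 170.55978777]
t 10.88 tcp [627.2 -14.1 195.2] rpy [-154.64   18.18  -35.57] F [-0.25  0.29 -1.48] open 22.1
delta [-0.0015 -0.0021  0.0423] [ 0.06 -0.18 -0.06] rows>= 1.0
```

The wrist ray meets z=51 at (629.7, 77.1), against (630, 77) from the scene view. I'll close in to about 10 mm off.

Call:
carry_out --deltas '[-0.0003,-0.0004,0.006,0,0,0,0.01,-0.0006,-0.0008,0.014,0,0,0,0.01,-0.0009,-0.0012,0.024,0,0,0,0.01,-0.0012,-0.0016,0.034,0,0,0,0.01,-0.0015,-0.002,0.042,0,0,0,0.01,-0.0015,-0.002,0.048,0,0,0,0.01,-0.0015,-0.002,0.051,0,0,0,0.01,-0.0015,-0.002,0.052,0,0,0,0.01]'

```text
time_s: 11.55
eef_pos: [627.3, 16.0, 149.7]
tool_rot: [-154.7, 18.4, -35.5]
force: [-0.1, 0.5, -1.2]
opening: 22.7
```

Call:
carry_out --deltas '[0,0,0,0,0,0,0.01,0,0,0,0,0,0,0.01,0,0,0,0,0,0,0.01,0,0,0,0,0,0,0.01]'

```text
time_s: 11.88
eef_pos: [628.1, 15.0, 151.2]
tool_rot: [-154.6, 18.3, -35.6]
force: [0.2, 0.3, -1.9]
opening: 22.6
```

```bash
python3 - <<'E'
from h import *
go(goal(0),Rs)
for n_ in('scene','side','wrist'):
    s=snapshot(n_);save(s,n_+'7');f=s['frame']
    b=dict(scene=(290,190,370,270),wrist=(220,120,420,270),side=(220,180,340,280))[n_]
    f=f[b[1]:b[3],b[0]:b[2]];k=dict(scene=7,wrist=4,side=6)[n_]
    cv2.imwrite('pics/c7'+n_+'.png',cv2.resize(f,None,fx=k,fy=k,interpolation=cv2.INTER_CUBIC)[...,::-1])
E
```

```text
t 11.88 tcp [628.1  15.  151.2] rpy [-154.61   18.27  -35.57] F [ 0.16  0.3  -1.9 ] open 22.6
delta [ 0.     -0.0003  0.0096] [ 0.02 -0.09 -0.11] rows>= 0.2
```

View pics/c7scene.png

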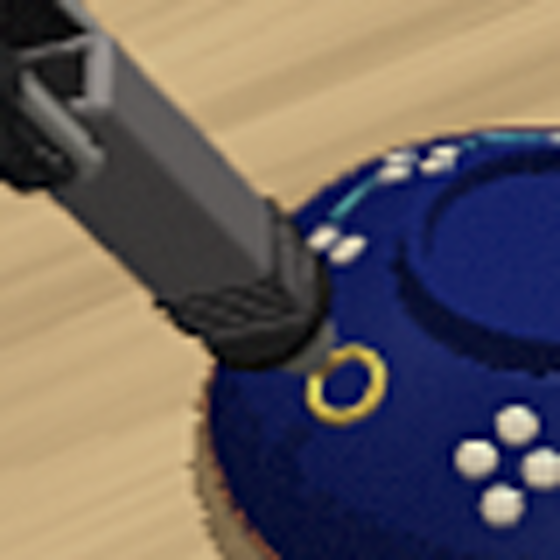

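View pics/c7wrist.png

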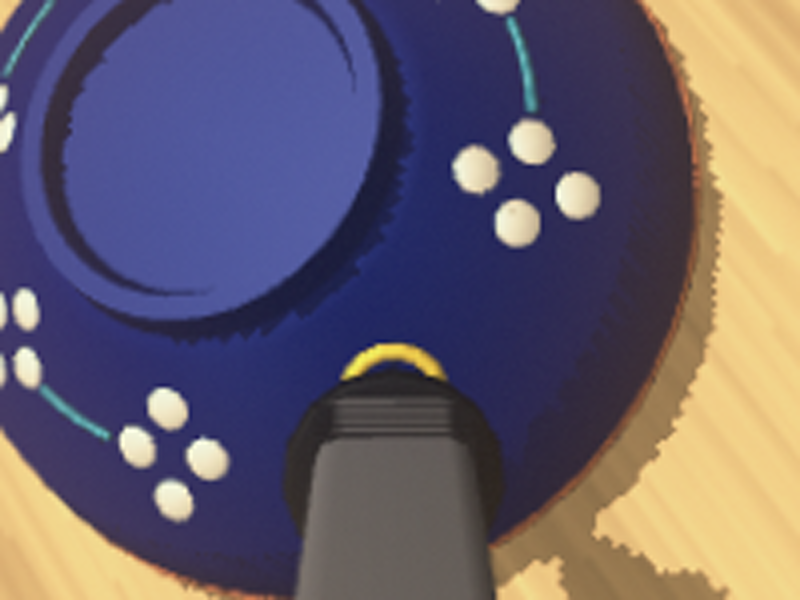

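Call:
carry_out --deltas '[0,0,0.0015,0,0,0,0.01,0,0,0.003,0,0,0,0.01,0,0,0.0045,0,0,0,0.01,0,0,0.006,0,0,0,0.01,0,0,0.0075,0,0,0,0.01,0,0,0.008,0,0,0,0.01,0,0,0.008,0,0,0,0.01,0,0,0.008,0,0,0,0.01]'

```text
time_s: 12.7
eef_pos: [627.9, 19.5, 143.8]
tool_rot: [-154.6, 18.3, -35.6]
force: [-0.1, -0.1, -2.1]
opening: 22.9
```

```bash
python3 - <<'E'
from h import *
go(goal(0),Rs)
for n_ in('scene',):
    s=snapshot(n_);save(s,n_+'8');f=s['frame']
    b=dict(scene=(290,190,370,270))[n_]
    f=f[b[1]:b[3],b[0]:b[2]];k=7
    cv2.imwrite('pics/c8'+n_+'.png',cv2.resize(f,None,fx=k,fy=k,interpolation=cv2.INTER_CUBIC)[...,::-1])
go(goal(0),Rs)
E
```

```text
t 12.7 tcp [627.9  19.5 143.8] rpy [-154.63   18.33  -35.56] F [-0.12 -0.11 -2.13] open 22.9
delta [ 0.0003 -0.0005  0.0008] [ 0.04 -0.03 -0.12] rows>= 0.0
t 12.75 tcp [628.   19.5 143.9] rpy [-154.62   18.32  -35.56] F [-0.78  0.18 -0.9 ] open 22.7
delta [ 0.0003 -0.0004  0.001 ] [ 0.04 -0.04 -0.11] rows>= 0.0
```

View pics/c8scene.png

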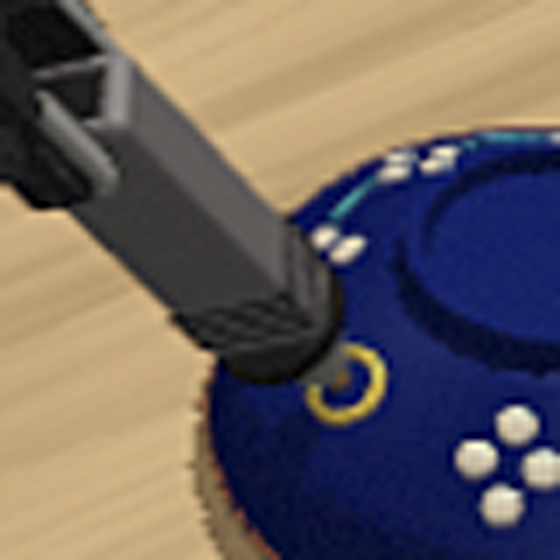

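The brass tip now sits near (342,380), and the ring centre in this crop is (347,384), so it is about a millimetre off. I'll press a further 4.7 mm.

Call:
carry_out --deltas '[0,0,0.0007,0,0,0,0.01,0.0001,-0.0001,0.0014,0,0,0,0.01,0.0002,-0.0002,0.0021,0,0,0,0.01,0.0003,-0.0003,0.0028,0,0,0,0.01,0.0003,-0.0004,0.0035,0,0,0,0.01,0.0003,-0.0004,0.0042,0,0,0,0.01,0.0003,-0.0004,0.0047,0,0,0,0.01,0.0003,-0.0004,0.0047,0,0,0,0.01]'

```text
time_s: 13.42
eef_pos: [628.5, 22.0, 139.9]
tool_rot: [-154.6, 18.3, -35.6]
force: [-0.3, -0.4, 0.5]
opening: 22.9
```

Call:
carry_out --deltas '[0,0,0,0,0,0,0.01,0,0,0,0,0,0,0.01,0,0,0,0,0,0,0.01,0,0,0,0,0,0,0.01]'

```text
time_s: 13.75
eef_pos: [628.5, 21.9, 140.0]
tool_rot: [-154.6, 18.3, -35.6]
force: [-1.2, -0.1, -0.0]
opening: 22.9
```

```bash
python3 - <<'E'
from h import *
go(goal(0),Rs)
F=[]
for i,n_ in enumerate(['scene','side','wrist']+['side']*9):
    s=snapshot(n_)
    if i<3:
        save(s,n_+'9');f=s['frame']
        b=dict(scene=(290,190,370,270),side=(220,180,340,280),wrist=(220,120,420,270))[n_]
        f=f[b[1]:b[3],b[0]:b[2]];k=dict(scene=7,wrist=4,side=6)[n_]
        cv2.imwrite('pics/c9'+n_+'.png',cv2.resize(f,None,fx=k,fy=k,interpolation=cv2.INTER_CUBIC)[...,::-1])
        if n_!='wrist':
            P=cloud(s);fr=s['frame'].astype(int);B=(fr[...,2]>fr[...,0]+25)&(fr[...,2]>fr[...,1]+25)&(P[...,2]>12)&(P[...,2]<25)&(P[...,0]>500)&(P[...,0]<760)&(P[...,1]>20)&(P[...,1]<260)
            q=P[B];x=np.linalg.lstsq(np.c_[2*q[:,:2],np.ones(len(q))],(q[:,:2]**2).sum(1),rcond=None)[0];print(n_,'bowl',x[:2].round(1))
    F.append(rt()[2]['force'])
F=np.array(F);print('F mean',F.mean(0),'along n',F.mean(0)@n, 'std',F.std(0))
go(goal(0),Rs)
E
```

```text
t 13.75 tcp [628.5  21.9 140. ] rpy [-154.62   18.32  -35.56] F [-1.16 -0.14 -0.04] open 22.9
delta [-0.     -0.     -0.0037] [ 0.04 -0.05 -0.12] rows>= 0.1
scene bowl [633.1 143.7]
side bowl [631.6 144.4]
F mean [-0.4083192  -1.08064831 -0.08685433] along n 0.48893025628587616 std [0.3859738  0.43793487 0.56232691]
t 14.35 tcp [628.5  22.  139.9] rpy [-154.62   18.32  -35.56] F [-0.5  -1.24  0.18] open 23.0
delta [-0.     -0.0001 -0.0037] [ 0.04 -0.05 -0.12] rows>= 0.1
```

View pics/c9scene.png

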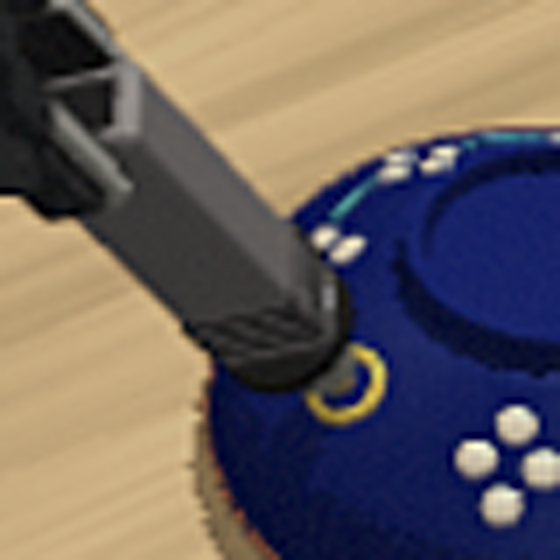

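View pics/c9side.png

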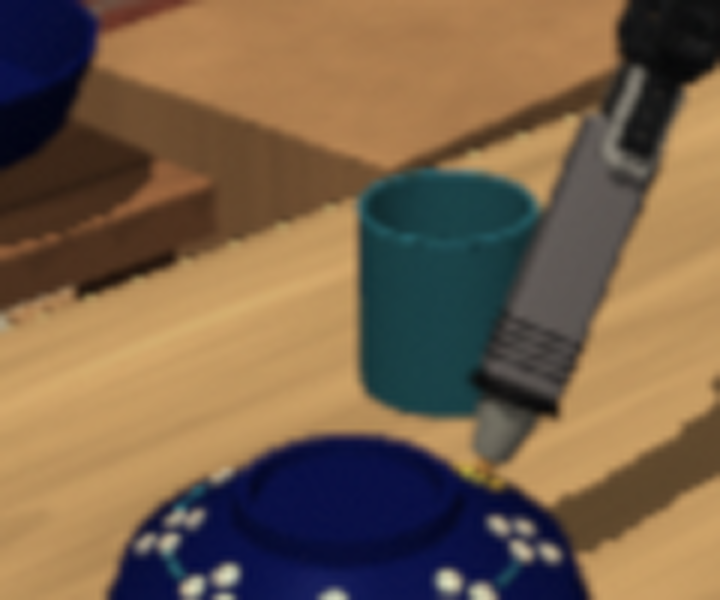

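View pics/c9wrist.png

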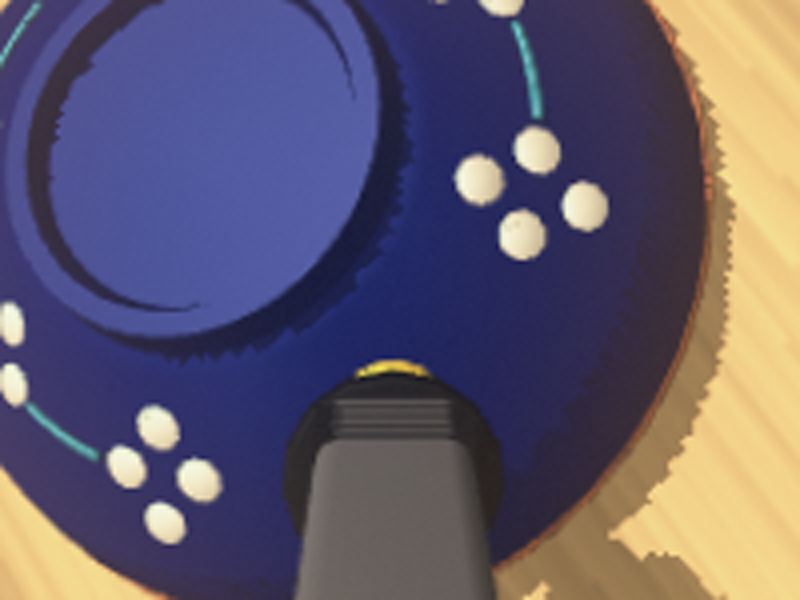

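Force along the normal is about 1.7 N once the gauge weight is allowed for, the push-in is about 3.5 mm, and the bowl has not moved. I'm handing in.

```bash
python3 - <<'E'
from h import *
go(goal(0),Rs)
print(ticket.close_job())
E
```

```text
t 14.35 tcp [628.5  22.  139.9] rpy [-154.62   18.32  -35.56] F [-0.5  -1.24  0.18] open 23.0
delta [-0.     -0.0001 -0.0037] [ 0.04 -0.05 -0.12] rows>= 0.1
the job is handed in; nothing more can be done
None
```

I took the gauge from its stand and made the zero reading on the copper plate. I then pressed it in the yellow ring, handed in at about 14.4 s, and left it held there. The hand-in gives no verdict, so what follows is from my own measurements.

- **Zero reading:** I held the gauge upright on the copper for about 1.6 s. The tip was pushed in about 3.7 mm by arm position, and the averaged wrist force gave roughly 1.8 N.
- **Reading on the bowl:** The axis is within about 0.2° of the computed normal. The tip was about 1 mm from the ring centre in the scene view just before pressing, and the scene and wrist cameras placed the ring within 1 mm of each other.
- **Push on the bowl:** The tip is pushed in about 3.7 mm by position. The averaged force is about 1.7 N, which would mean about 3.2 mm. Single force readings scatter by around 0.5 N, so I trust the position figure more.
- **Bowl and other objects:** The fitted bowl centre moved less than 1 mm. The gauge never came near the mug, vase, dish or steel plate, but I did not measure their positions again at the end.

No check failed. The only disagreement was that small difference in push-in between force and position.

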